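# Put the mixed-up blood tubes into the holders of their own colour

### The arm

A 6-joint arm with a two-finger parallel gripper is mounted at the origin on a cart in front of the work surface, level with it; the furniture and walls round the work are solid. World frame = base frame: x ahead of the robot, y to its left, z up, the work surface at z = 0. Lengths are in m, angles in rad, forces in N, time in s.
With the tool pointing down it reaches from about 0.35 to 0.775 m from the base axis. Payload 7.3 kg.
Tool frame: the origin (TCP) lies on the mounting face of the last link; the fingertips stand 178 mm ahead of it and the grasp point (between the pads) lies 159 mm ahead of it (robot.grip_depth is the distance from the TCP to the grasp point, in m); z points along the fingers, y is the line along which they close (so a half turn about z gives the same grasp; the last joint's range is limited). The gripper opens to 92 mm and grips with 3 to 60 N. Pads are 19 mm wide; open, the fingers measure 130 mm over their backs; the gripper's body (75 mm by 190 mm) begins 47 mm behind the grasp point.
Start: joints at [0.965, 0.342, 1.524, -0, 1.275, -0.146], TCP at [0.233, 0.47, 0.405] pointing down, gripper open.
Joint ranges: [-2.53, 2.53], [-0.77, 2.02], [0.04, 2.7], [-1, 4.14], [0.28, 2.66], [-3.11, 3.11]. Speed limits (rad/s): [2.57, 2.57, 3.14, 3.14, 3.14, 3.14].

### API

Orientations are given as [roll, pitch, yaw] about the fixed x, y, z axes, in that order (R = Rz(yaw) Ry(pitch) Rx(roll)).
In Python, from cell import observe, cams, robot, models gives the robot as it stands.
- The arm moves only by the shell command python3 -m jog 'ROWS' [FORCE]. ROWS is JSON, a list of rows, each a list of 3 entries, a list of its own where there are three numbers: the shift along the tool's x, y, z each as a share of 0.4 m, from -1 to 1, then the turn about the tool's z as a share of pi rad, from -1 to 1, then the closure, from 0 (fully open) to 1 (shut). In form: [[[x, y, z], turn, jaw], ...]. A call has 1 to 12 rows; each row is the pose to reach, as a shift and turn from the pose commanded when the call began, along the tool's axes at that moment, turning the shorter way round; what a row does not reach only later rows make up. A row lasts 1/8 s, in which the tool goes at most 62.5 mm and 10.7 degrees, less where a joint would pass 70% of its speed; a pose out of reach is approached as far as the arm can. A call with a number of a shift or a turn outside -1 to 1 is refused whole. A call with a gripper value outside its range is refused whole. The fingers move at their own pace and stop on an object; FORCE is the grip in N (left out, the last holds). Time passes only in rows, so rows that repeat a pose let the fingers close. It gives the time, the measured TCP pose, the force, the opening and the grip force at its end, in the units of the state.
- observe(): the state, without advancing time (a new reading comes with each control period).
- cams.read_camera(name): name is "scene" or "top" or "wrist"; returns the picture (384x512x3 uint8, red, green, blue); there is no depth.
- cams.camera_model(name): a dict with "camera_matrix" (3x3 intrinsics, pixels), "k1" (the pictures are not rectified: a ray, as slopes to the right and down, at radius r is drawn at 1 + k1 r^2 times it, then the intrinsics apply), "pose" (4x4, takes a point from camera to world coordinates). Camera axes: x right, y down, z forward; pixel columns grow to the right and rows downward; lengths in m; the calibration is good to about 2 mm. A picture is of the moment at which its call begins: read the wrist's pose just before it. camera_model takes no time and is no camera call; for the wrist camera it gives the pose at the moment of the call.
- robot.hand_in(): hands the job in; it is judged then, once.
Trained networks look in the newest picture that a camera, given by its name, has taken for a name from the list of things; names that differ only in an ending like _2 or _b are one class to them, and where a whole thing is asked for, a point or a joint stands for the part that bears it (a point fixed in the world has none). Each returns a list of dicts, best first, with "confidence" (0 to 1); they miss things now and then, are a little off and sometimes report something else, mostly with a low value. They report only what shows in the picture. A call takes as long as a camera call.
- models.find_in(target, camera): "position" ([x, y, z] in m, in world coordinates, good to about 4 mm: the middle of the surface that is visible of it).
- models.pinpoint(target, camera): "position" ([x, y, z] in m, in world coordinates, good to about 4 mm: a listed point, or the origin of a listed thing).
The state is a dict: "time": time; "qpos": joint angles; "qvel": joint speeds; "joint_efforts": joint torques, N m; "tool_pos": TCP position; "tool_rot": TCP orientation; "contact_force": force on the tool from outside, world axes, zero at the start; "torque": the same for the moment, N m; "opening": finger opening in m; "grip_force": force on a finger pad.
Only numpy, scipy, OpenCV 4.12 (cv2) and the standard library are available. Lean on these libraries where they do the work, as an engineer would, in place of code of your own. Each camera call takes 0.05 s, during which the arm holds its last target. There are 200 camera calls.

### The job

The four blood tubes have been put into the wrong colour-coded holders. Get every tube into the holder of its own cap colour, fully down and upright, parking a tube in the grey spare holder whenever you need room and leaving the grey one empty at the end. Keep the tubes upright and do not drop them, and leave the pot of swabs where it stands.

Things in the scene. Friction and masses are not known exactly. Their poses are not given: they have to be found in the camera images.
- tube_red: Blood tube with a red cap: clear tube 15.6 mm across, 80 mm long, dark red below, under a cap 18 mm across, 16 mm tall; 96 mm in all, about 15 g. Origin: centre of its underside; z runs up along the tube to the cap. Starts upright in a holder of another colour, cap 88 to 104 mm above the worktop. Grip the cap.
- tube_yellow: Blood tube with a golden yellow cap: clear tube 15.6 mm across, 80 mm long, dark red below, under a cap 18 mm across, 16 mm tall; 96 mm in all, about 15 g. Origin: centre of its underside; z runs up along the tube to the cap. Starts upright in a holder of another colour, cap 88 to 104 mm above the worktop. Grip the cap.
- tube_green: Blood tube with a dark green cap: clear tube 15.6 mm across, 80 mm long, dark red below, under a cap 18 mm across, 16 mm tall; 96 mm in all, about 15 g. Origin: centre of its underside; z runs up along the tube to the cap. Starts upright in a holder of another colour, cap 88 to 104 mm above the worktop. Grip the cap.
- tube_lavender: Blood tube with a lavender (light violet) cap: clear tube 15.6 mm across, 80 mm long, dark red below, under a cap 18 mm across, 16 mm tall; 96 mm in all, about 15 g. Origin: centre of its underside; z runs up along the tube to the cap. Starts upright in a holder of another colour, cap 88 to 104 mm above the worktop. Grip the cap.
- holder_red: Red holder, the place for the red-capped tube: weighted stand 54 mm across, 50 mm tall, fast on the worktop. Origin: centre of its underside, z up. Upright well in its centre for one tube: 19 mm across, floor 8 mm above the worktop, funnel mouth from 19 mm (at 40 mm height) to 33 mm (at the top). A tube fully down has its origin 8 mm above the holder's.
- holder_yellow: Golden yellow holder, the place for the yellow-capped tube: weighted stand 54 mm across, 50 mm tall, fast on the worktop. Origin: centre of its underside, z up. Upright well in its centre for one tube: 19 mm across, floor 8 mm above the worktop, funnel mouth from 19 mm (at 40 mm height) to 33 mm (at the top). A tube fully down has its origin 8 mm above the holder's.
- holder_green: Dark green holder, the place for the green-capped tube: weighted stand 54 mm across, 50 mm tall, fast on the worktop. Origin: centre of its underside, z up. Upright well in its centre for one tube: 19 mm across, floor 8 mm above the worktop, funnel mouth from 19 mm (at 40 mm height) to 33 mm (at the top). A tube fully down has its origin 8 mm above the holder's.
- holder_lavender: Lavender (light violet) holder, the place for the lavender-capped tube: weighted stand 54 mm across, 50 mm tall, fast on the worktop. Origin: centre of its underside, z up. Upright well in its centre for one tube: 19 mm across, floor 8 mm above the worktop, funnel mouth from 19 mm (at 40 mm height) to 33 mm (at the top). A tube fully down has its origin 8 mm above the holder's.
- holder_grey: Grey spare holder, empty at the start: weighted stand 54 mm across, 50 mm tall, fast on the worktop. Origin: centre of its underside, z up. Upright well in its centre for one tube: 19 mm across, floor 8 mm above the worktop, funnel mouth from 19 mm (at 40 mm height) to 33 mm (at the top). A tube fully down has its origin 8 mm above the holder's.
- swab_pot: Bystander at the back: clear pot of cotton swabs, 64 mm across, 92 mm tall, loose and light. Origin: centre of its underside.

How it is judged:
At the end, for the whole second after the job is handed in: Each tube stands in the holder of its cap's colour: underside within 8 mm of the holder's centre and no more than 12 mm above the worktop (fully down is 8 mm), within 0.2 rad of upright, at rest; the grey holder is thus empty (horizontal distance between tube_red and holder_red below 0.008 m and z of tube_red in the frame of holder_red below 0.012 m and angle between each of tube_red, tube_yellow, tube_green, tube_lavender's own z axis and vertical below 0.2 rad and linear speed of each of tube_red, tube_yellow, tube_green, tube_lavender below 0.02 m/s and horizontal distance between tube_yellow and holder_yellow below 0.008 m and z of tube_yellow in the frame of holder_yellow below 0.012 m and horizontal distance between tube_green and holder_green below 0.008 m and z of tube_green in the frame of holder_green below 0.012 m and horizontal distance between tube_lavender and holder_lavender below 0.008 m and z of tube_lavender in the frame of holder_lavender below 0.012 m); the robot touches nothing.
It fails at once if a tube was laid down or tipped far over (45 degrees) (angle between any of tube_red, tube_yellow, tube_green, tube_lavender's own z axis and vertical above 0.79 rad).
It fails at once if a tube was dropped (free fall of more than about 6 cm) ((linear speed of tube_red above 1.1 m/s and contact force between the fingers and tube_red below 0.05 N) or (linear speed of tube_yellow above 1.1 m/s and contact force between the fingers and tube_yellow below 0.05 N) or (linear speed of tube_green above 1.1 m/s and contact force between the fingers and tube_green below 0.05 N) or (linear speed of tube_lavender above 1.1 m/s and contact force between the fingers and tube_lavender below 0.05 N)).
It fails at once if the pot of swabs was shoved or knocked over (moved more than 30 mm) (distance of swab_pot from where it was at the start of the episode above 0.03 m).
It also fails if it takes over 112 s, if anything falls off the work surface, if the arm or the gripper's body presses on something with over 40 N, if the wrist force passes 120 N, or if a joint passes its speed limit or range.

## Working session

There is one attempt and no reset: what is moved stays moved. The work goes in short steps, Python scripts to look and compute and a shell command to move; the robot and the scene stay as the last step left them, time stands still between calls to the robot, and variables do not carry over. Pictures are saved under pics/ and viewed, at most 14 in all, crops included, and the job is handed in when it is done.

```bash
ls; mkdir -p pics; python3 - <<'E'
from cell import observe,cams,robot,models
import cv2,numpy as np
s=observe();print(s)
for c in("top","scene"):
    cv2.imwrite(f"pics/{c}0.png",cams.read_camera(c)[:,:,::-1])
    m=cams.camera_model(c);print(c,np.round(m["camera_matrix"],1).tolist(),m["k1"],np.round(m["pose"],3).tolist())
    for n in "red yellow green lavender grey".split():
        for k in("tube_","holder_"):
            if k+n=="tube_grey":continue
            r=models.pinpoint(k+n,c)
            print(c,k+n,[(np.round(d["position"],4).tolist(),round(d["confidence"],2)) for d in r[:2]])
    r=models.pinpoint("swab_pot",c);print("pot",[(np.round(d["position"],4).tolist(),round(d["confidence"],2)) for d in r[:2]])
E
```

```text
pics
{'time': 0.0, 'qpos': array([ 9.64996513e-01,  3.42694347e-01,  1.52503526e+00, -1.71386373e-05,
        1.27538823e+00, -1.46003648e-01]), 'qvel': array([-0.00038425, -0.00045002, -0.00057492, -0.00063738,  0.00058601,
        0.00036172]), 'joint_efforts': array([ 1.10000976e-03, -4.31248963e+01, -2.44220209e+01,  7.19032134e-02,
        5.61976992e-02, -1.76729714e-04]), 'tool_pos': array([0.23287745, 0.47036286, 0.40405311]), 'tool_rot': array([-3.14008131e+00, -2.05678495e-04,  2.68180133e+00]), 'contact_force': array([-1.32592082,  1.38350835, -1.02595738]), 'torque': array([ 0.00571315,  0.07882962, -0.03107102]), 'grip_force': 0.0, 'opening': 0.09190378838154767}
top [[428.5, 0.0, 255.7], [0.0, 428.5, 187.4], [0.0, 0.0, 1.0]] -0.0579089114830073 [[0.025, -0.995, 0.097, 0.524], [-1.0, -0.025, 0.002, -0.071], [-0.0, -0.097, -0.995, 0.885], [0.0, 0.0, 0.0, 1.0]]
top tube_red [([0.4609, -0.0447, 0.0076], 0.47)]
top holder_red [([0.6106, -0.1459, 0.0041], 0.79)]
top tube_yellow [([0.4422, 0.0769, 0.0053], 0.49), ([0.7771, -0.0313, 0.0031], 0.32)]
top holder_yellow [([0.4826, 
[... 330 characters left out ...]
[0.7746, -0.0313, 0.0019], 0.75)]
scene [[475.4, 0.0, 259.6], [0.0, 475.4, 189.3], [0.0, 0.0, 1.0]] -0.08004107163395764 [[-0.544, -0.389, 0.744, -0.015], [-0.839, 0.245, -0.486, 0.378], [0.007, -0.888, -0.459, 0.434], [0.0, 0.0, 0.0, 1.0]]
scene tube_red [([0.4363, 0.0823, -0.0005], 0.25)]
scene holder_red [([0.6148, -0.1447, -0.0038], 0.77)]
scene tube_yellow []
scene holder_yellow [([0.4826, -0.1746, 0.0042], 0.93)]
scene tube_green [([0.4577, -0.0459, 0.0009], 0.25)]
scene holder_green [([0.4399, 0.0836, 0.0], 0.77)]
scene tube_lavender []
scene holder_lavender [([0.4609, -0.0439, 0.0011], 0.94)]
scene holder_grey [([0.599, 0.0234, -0.0021], 0.85)]
pot [([0.7735, -0.0314, 0.0002], 0.96)]
```

View pics/top0.png

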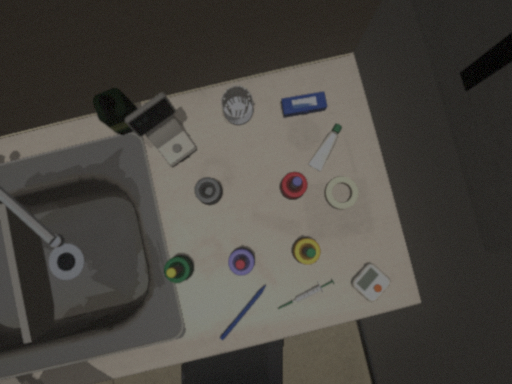

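View pics/scene0.png

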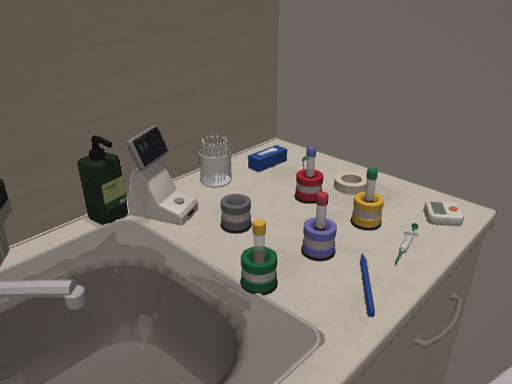

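The pictures show yellow in green (171,272), red in lavender (240,264), lavender in red (296,182), green in yellow (310,253) and grey empty (208,190). The device at about (155,115) could get in the way of the gripper body. I'll triangulate the caps and the device.

```bash
cat > h.py <<'E'
import numpy as np,cv2
from cell import cams
def ray(c,u,v):
    m=cams.camera_model(c);K=np.array(m["camera_matrix"]);T=np.array(m["pose"])
    p=np.array([(u-K[0,2])/K[0,0],(v-K[1,2])/K[1,1]]);q=p.copy()
    for _ in range(20): q=p/(1+m["k1"]*(q@q))
    d=T[:3,:3]@[*q,1];return T[:3,3],d/np.linalg.norm(d)
def atz(c,u,v,z):
    o,d=ray(c,u,v);return o+d*(z-o[2])/d[2]
def tri(a,b):
    A=0;B=0;R=[ray("top",*a),ray("scene",*b)]
    for o,d in R:
        P=np.eye(3)-np.outer(d,d);A=A+P;B=B+P@o
    x=np.linalg.solve(A,B);return x,[np.linalg.norm((np.eye(3)-np.outer(d,d))@(x-o)) for o,d in R]
def px(c,p):
    m=cams.camera_model(c);q=np.linalg.inv(m["pose"])@[*p,1];q=q[:2]/q[2];q=q*(1+m["k1"]*(q@q))
    K=np.array(m["camera_matrix"]);return K[0,0]*q[0]+K[0,2],K[1,1]*q[1]+K[1,2]
E
python3 - <<'E'
from h import *
hold=dict(red=(.6127,-.1453),yellow=(.4826,-.1737),green=(.4417,.0815),lavender=(.4604,-.0439),grey=(.600,.025))
IN=dict(red="lavender",lavender="red",green="yellow",yellow="green")
hue=dict(red=(170,8),yellow=(15,32),green=(60,95),lavender=(110,135))
im={c:cv2.imread(f"pics/{c}0.png") for c in("top","scene")}
for t,h in IN.items():
    c2={}
    for c in im:
        u,v=px(c,[*hold[h],.096]);hsv=cv2.cvtColor(im[c],cv2.COLOR_BGR2HSV)
        r=11;u0,v0=int(u)-r,int(v)-r;w=hsv[v0:v0+2*r+1,u0:u0+2*r+1]
        a,b=hue[t];H=w[...,0];m=((H>=a)&(H<=b)if a<b else (H>=a)|(H<=b))&(w[...,1]>70)&(w[...,2]>40)
        n,l,st,ce=cv2.connectedComponentsWithStats(m.astype(np.uint8));k=max(range(1,n),key=lambda i:st[i,4])
        c2[c]=ce[k]+[u0,v0];print(t,c,np.round(c2[c],1),st[k].tolist(),"pred",np.round((u,v),1))
    x,e=tri(c2["top"],c2["scene"]);print("  ",np.round(x,4),np.round(e,4),"topz.10",np.round(atz("top",*c2["top"],.1),4))
print("grey ring top",atz("top",208,190.5,.05))
for n,a,b in (("screen left corner",(128,112),(129,146)),("screen right/top",(164,95),(165,128)),("soap",(110,105),(100,140))): print(n,tri(a,b))
big=np.hstack([cv2.resize(im["top"][150:300,150:330],None,fx=4,fy=4)]);cv2.imwrite("pics/topz.png",big)
E
```

```text
red top [240.1 263.6] [7, 7, 10, 10, 79] pred [240.1 263.8]
red scene [319.5 197.7] [0, 3, 19, 17, 211] pred [321.5 197.6]
   [ 0.4615 -0.0428  0.0956] [0.0013 0.0013] topz.10 [ 0.4611 -0.0439  0.1   ]
lavender top [296.7 180.9] [7, 6, 8, 9, 56] pred [297.1 182.1]
lavender scene [311.  150.7] [7, 7, 9, 11, 88] pred [311.2 150.5]
   [ 0.6146 -0.1452  0.0949] [0.0009 0.0009] topz.10 [ 0.6146 -0.1441  0.1   ]
green top [310.4 252.3] [7, 6, 8, 9, 55] pred [311.5 253.3]
green scene [371.7 173.3] [6, 7, 11, 12, 110] pred [372.9 172.6]
   [ 0.484  -0.1721  0.0945] [0.0003 0.0003] topz.10 [ 0.4845 -0.1712  0.1   ]
yellow top [171.9 271.8] [7, 6, 11, 11, 89] pred [171.2 272.2]
yellow scene [258.8 227.2] [5, 4, 14, 17, 205] pred [258.  226.8]
   [0.4422 0.0802 0.0947] [0.0003 0.0003] topz.10 [0.4429 0.0794 0.1   ]
grey ring top [0.59709181 0.02461343 0.05      ]
screen left corner (array([0.72646421, 0.16139719, 0.13343111]), [np.float64(0.004070181550539234), np.float64(0.004070181550539316)])
screen right/top (array([0.75238193, 0.09004686, 0.14511184]), [np.float64(0.009567439457146661), np.float64(0.009567439457146701)])
soap (array([0.73901916, 0.19807737, 0.14543846]), [np.float64(0.003319128068942865), np.float64(0.0033191280689428555)])
```

View pics/topz.png

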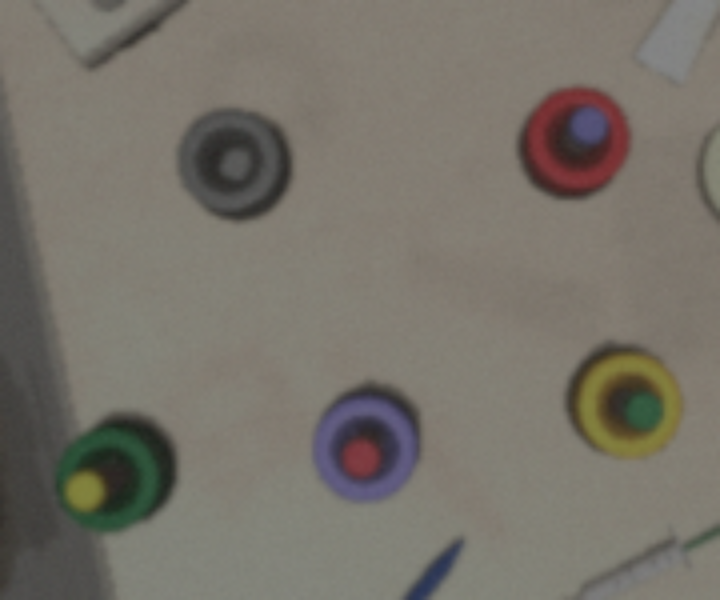

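```bash
python3 -m jog '[[[-0.902,-0.642,0.08],-0.1464,0.5],[[-0.902,-0.642,0.08],-0.1464,0.5],[[-0.902,-0.642,0.08],-0.1464,0.5],[[-0.902,-0.642,0.08],-0.1464,0.5],[[-0.902,-0.642,0.08],-0.1464,0.5],[[-0.902,-0.642,0.08],-0.1464,0.5],[[-0.902,-0.642,0.08],-0.1464,0.5],[[-0.902,-0.642,0.08],-0.1464,0.5],[[-0.902,-0.642,0.08],-0.1464,0.5],[[-0.902,-0.642,0.08],-0.1464,0.5],[[-0.902,-0.642,0.08],-0.1464,0.5]]' 10
python3 - <<'E'
from h import *
from cell import observe
s=observe();print(s["tool_pos"],s["tool_rot"],s["opening"])
im=cams.read_camera("wrist");m=cams.camera_model("wrist");print(np.round(m["pose"],3).tolist())
print(px("wrist",[.4422,.0802,.104]),px("wrist",[.461,-.0435,.104]),px("wrist",[.599,.0247,.05]))
cv2.imwrite("pics/w0.png",im[:,:,::-1])
E
```

```text
time: 2.48
tool_pos: [0.4419, 0.0812, 0.3729]
tool_rot: [3.141, 0.0, -3.14]
contact_force: [-0.4, -0.4, 1.3]
opening: 0.0458
grip_force: 0.0
[0.4418813  0.08124792 0.37286599] [ 3.14136752e+00  1.52754188e-04 -3.13975296e+00] 0.045765828526682026
[[-0.001, 0.957, 0.29, 0.364], [1.0, 0.001, -0.0, 0.082], [-0.001, 0.29, -0.957, 0.353], [0.0, 0.0, 0.0, 1.0]]
(np.float64(256.73821085827893), np.float64(192.74131205494444)) (np.float64(134.80280882950947), np.float64(210.27105078394857)) (np.float64(216.29732838193343), np.float64(290.79422300973613))
```

View pics/w0.png

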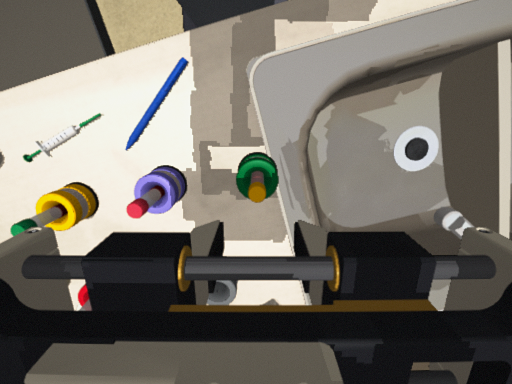

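The wrist picture shows the yellow cap's top at about (257,193) and the red cap's at (135,210). Both match my projected positions, so I'll descend and grip.

```bash
python3 -m jog '[[[0,-0.002,0.12],0,0.5],[[0,-0.002,0.22],0,0.5],[[0,-0.002,0.28],0,0.5],[[0,-0.002,0.295],0,0.5],[[0,-0.002,0.295],0,0.5],[[0,-0.002,0.295],0,1],[[0,-0.002,0.295],0,1],[[0,-0.002,0.295],0,1],[[0,-0.002,0.295],0,1],[[0,-0.002,0.295],0,1],[[0,-0.002,0.295],0,1]]' 15
```

```text
time: 3.9
tool_pos: [0.4425, 0.0794, 0.2551]
tool_rot: [3.142, 0.001, -3.142]
contact_force: [0.1, 0.1, 5.5]
opening: 0.0173
grip_force: 15.0
```

```bash
python3 -m jog '[[[0,0,-0.06],0,1],[[0,0,-0.2],0,1],[[0,0,-0.3],0,1],[[0,0,-0.325],0,1],[[-0.06,-0.02,-0.325],0,1],[[-0.16,-0.055,-0.325],0,1],[[-0.27,-0.095,-0.325],0,1],[[-0.35,-0.125,-0.325],0,1],[[-0.39,-0.137,-0.325],0,1],[[-0.39,-0.137,-0.325],0,1],[[-0.39,-0.137,-0.325],0,1],[[-0.39,-0.137,-0.325],0,1]]'
python3 - <<'E'
from h import *
im=cams.read_camera("scene");cv2.imwrite("pics/s1.png",cv2.resize(im[60:300,130:420,::-1],None,fx=2,fy=2))
im=cams.read_camera("wrist");cv2.imwrite("pics/w1.png",im[:,:,::-1])
E
```

```text
time: 5.4
tool_pos: [0.5977, 0.025, 0.3847]
tool_rot: [3.141, -0.001, -3.141]
contact_force: [-0.2, 0.2, 0.6]
opening: 0.0175
grip_force: 15.0
```

View pics/s1.png

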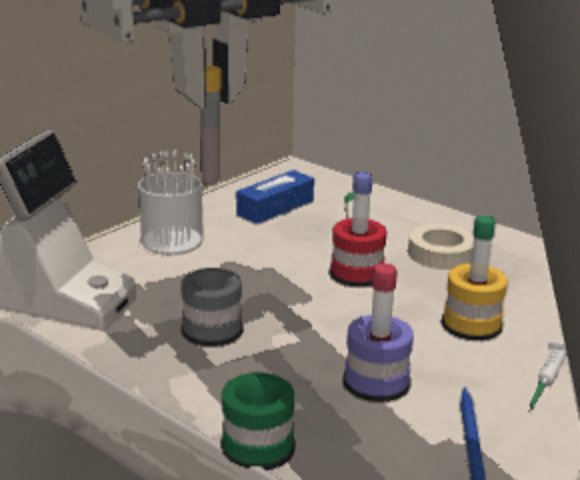

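View pics/w1.png

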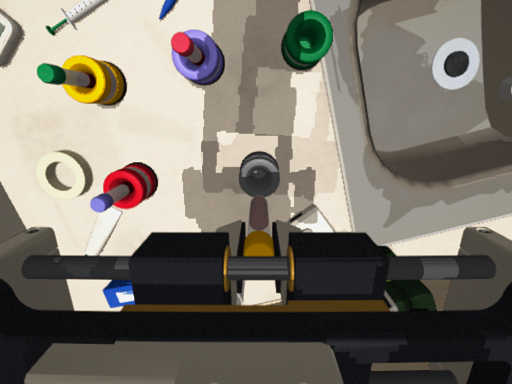

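The tube hangs upright in line with the grey holder, whose mouth is at (259,175) in the wrist view. I'll lower it.

```bash
python3 -m jog '[[[-0.002,0,0.06],0,1],[[-0.002,0,0.14],0,1],[[-0.002,0,0.2],0,1],[[-0.002,0,0.25],0,1],[[-0.002,0,0.29],0,1],[[-0.002,0,0.31],0,1],[[-0.002,0,0.323],0,1],[[-0.002,0,0.323],0,1],[[-0.002,0,0.323],0,1]]'
```

```text
time: 6.62
tool_pos: [0.5993, 0.0247, 0.2561]
tool_rot: [-3.142, 0.001, -3.141]
contact_force: [0.4, 0.5, -0.7]
opening: 0.0173
grip_force: 15.0
```

```bash
python3 -m jog '[[[0,0,0],0,0.5],[[0,0,0],0,0.5],[[0,0,0],0,0.5],[[0,0,-0.06],0,0.5],[[0,0,-0.19],0,0.5],[[0.288,-0.492,-0.19],0,0.5],[[0.288,-0.492,-0.19],0,0.5],[[0.288,-0.492,-0.19],0,0.5],[[0.288,-0.492,-0.19],0,0.5],[[0.288,-0.492,-0.19],0,0.5],[[0.288,-0.492,-0.19],0,0.5],[[0.288,-0.492,-0.19],0,0.5]]'
python3 - <<'E'
from h import *
im=cams.read_camera("scene");cv2.imwrite("pics/s2.png",cv2.resize(im[60:300,130:420,::-1],None,fx=2,fy=2))
E
```

```text
time: 8.12
tool_pos: [0.4845, -0.1711, 0.3315]
tool_rot: [3.141, 0.0, -3.14]
contact_force: [-1.0, -0.6, -0.5]
opening: 0.046
grip_force: 0.0
```

View pics/s2.png

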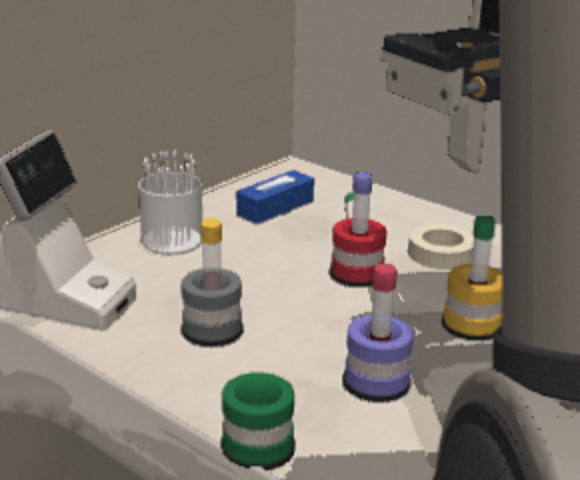

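The yellow tube is seated in grey, with its cap at (211,232). Green is next.

```bash
python3 -m jog '[[[0,-0.002,0.1],0,0.5],[[0,-0.002,0.17],0,0.5],[[0,-0.002,0.19],0,0.5],[[0,-0.002,0.19],0,0.5],[[0,-0.002,0.19],0,1],[[0,-0.002,0.19],0,1],[[0,-0.002,0.19],0,1],[[0,-0.002,0.19],0,1],[[0,-0.002,0.19],0,1],[[0,-0.002,0.19],0,1]]'
```

```text
time: 9.43
tool_pos: [0.4841, -0.173, 0.2559]
tool_rot: [-3.141, 0.001, -3.141]
contact_force: [0.3, 1.4, 4.7]
opening: 0.0173
grip_force: 15.0
```

```bash
python3 -m jog '[[[0,0,-0.06],0,1],[[0,0,-0.2],0,1],[[0,0,-0.3],0,1],[[0,0,-0.325],0,1],[[0.01,0.07,-0.325],0,1],[[0.03,0.2,-0.325],0,1],[[0.055,0.34,-0.325],0,1],[[0.08,0.48,-0.325],0,1],[[0.098,0.59,-0.325],0,1],[[0.105,0.633,-0.325],0,1],[[0.105,0.633,-0.325],0,1],[[0.105,0.633,-0.325],0,1]]'
python3 - <<'E'
from h import *
im=cams.read_camera("wrist");cv2.imwrite("pics/w2.png",im[:,:,::-1])
E
```

```text
time: 10.92
tool_pos: [0.442, 0.0797, 0.3848]
tool_rot: [-3.141, -0.001, 3.141]
contact_force: [0.0, -0.5, -0.7]
opening: 0.0174
grip_force: 15.0
```

View pics/w2.png

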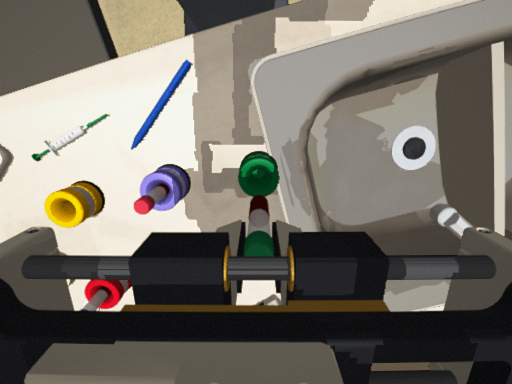

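The green tube hangs upright over the green holder, whose mouth is at (259,170). I'll lower it.

```bash
python3 -m jog '[[[0,0,0.06],0,1],[[0,0,0.14],0,1],[[0,0,0.2],0,1],[[0,0,0.25],0,1],[[0,0,0.29],0,1],[[0,0,0.31],0,1],[[0,0,0.322],0,1],[[0,0,0.322],0,1],[[0,0,0.322],0,1]]'
```

```text
time: 12.1
tool_pos: [0.4421, 0.0802, 0.2572]
tool_rot: [3.142, 0.001, -3.141]
contact_force: [-0.2, -0.9, 0.5]
opening: 0.0175
grip_force: 15.0
```

```bash
python3 -m jog '[[[0,0,0],0,0.5],[[0,0,0],0,0.5],[[0,0,0],0,0.5],[[0,0,-0.06],0,0.5],[[0,0,-0.19],0,0.5],[[-0.393,-0.139,-0.19],0,0.5],[[-0.393,-0.139,-0.19],0,0.5],[[-0.393,-0.139,-0.19],0,0.5],[[-0.393,-0.139,-0.19],0,0.5],[[-0.393,-0.139,-0.19],0,0.5]]' && python3 -m jog '[[[0,0,0.1],0,0.5],[[0,0,0.17],0,0.5],[[0,0,0.19],0,0.5],[[0,0,0.19],0,0.5],[[0,0,0.19],0,1],[[0,0,0.19],0,1],[[0,0,0.19],0,1],[[0,0,0.19],0,1],[[0,0,0.19],0,1],[[0,0,0.19],0,1]]'
```

```text
time: 13.35
tool_pos: [0.5984, 0.0249, 0.3322]
tool_rot: [3.141, -0.002, -3.141]
contact_force: [-0.3, -0.0, 0.5]
opening: 0.0461
grip_force: 0.0
time: 14.6
tool_pos: [0.5993, 0.0246, 0.2572]
tool_rot: [-3.142, 0.001, -3.142]
contact_force: [0.1, 0.5, 4.2]
opening: 0.0172
grip_force: 15.0
```

```bash
python3 -m jog '[[[0,0,-0.06],0,1],[[0,0,-0.2],0,1],[[0,0,-0.3],0,1],[[0,0,-0.325],0,1],[[0.03,-0.05,-0.325],0,1],[[0.09,-0.16,-0.325],0,1],[[0.165,-0.28,-0.325],0,1],[[0.235,-0.4,-0.325],0,1],[[0.275,-0.47,-0.325],0,1],[[0.288,-0.492,-0.325],0,1],[[0.288,-0.492,-0.325],0,1],[[0.288,-0.492,-0.325],0,1]]' && python3 -m jog '[[[0,0,0.06],0,1],[[0,0,0.14],0,1],[[0,0,0.2],0,1],[[0,0,0.25],0,1],[[0,0,0.29],0,1],[[0,0,0.31],0,1],[[0,0,0.324],0,1],[[0,0,0.324],0,1],[[0,0,0.324],0,1]]'
```

```text
time: 16.1
tool_pos: [0.4844, -0.1712, 0.3862]
tool_rot: [3.141, -0.0, -3.14]
contact_force: [0.2, 0.0, 0.1]
opening: 0.0178
grip_force: 15.0
time: 17.23
tool_pos: [0.4841, -0.172, 0.2574]
tool_rot: [-3.141, 0.001, -3.141]
contact_force: [0.1, -0.9, -0.3]
opening: 0.0173
grip_force: 15.0
```

```bash
python3 -m jog '[[[0,0,0],0,0.5],[[0,0,0],0,0.5],[[0,0,0],0,0.5],[[0,0,-0.06],0,0.5],[[0,0,-0.19],0,0.5],[[0.058,0.321,-0.19],0,0.5],[[0.058,0.321,-0.19],0,0.5],[[0.058,0.321,-0.19],0,0.5],[[0.058,0.321,-0.19],0,0.5],[[0.058,0.321,-0.19],0,0.5]]' && python3 - <<'E'
from h import *
im=cams.read_camera("scene");cv2.imwrite("pics/s3.png",cv2.resize(im[60:300,130:420,::-1],None,fx=2,fy=2))
im=cams.read_camera("top");cv2.imwrite("pics/t3.png",cv2.resize(im[150:300,150:330,::-1],None,fx=4,fy=4))
E
```

```text
time: 18.48
tool_pos: [0.4611, -0.0448, 0.3331]
tool_rot: [-3.141, 0.0, 3.14]
contact_force: [-0.3, -0.8, 0.8]
opening: 0.0457
grip_force: 0.0
```

View pics/s3.png

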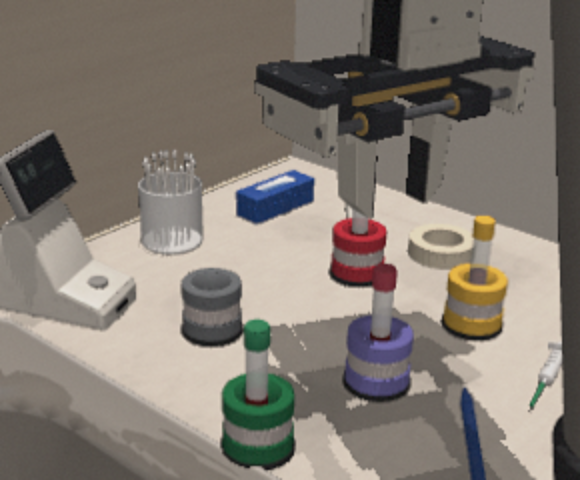

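Green (257,335) and yellow (484,228) are seated in their own holders. Now the red tube goes to grey.

```bash
python3 -m jog '[[[0,0.001,0.1],0,0.5],[[0,0.001,0.17],0,0.5],[[0,0.001,0.194],0,0.5],[[0,0.001,0.194],0,0.5],[[0,0.001,0.194],0,1],[[0,0.001,0.194],0,1],[[0,0.001,0.194],0,1],[[0,0.001,0.194],0,1],[[0,0.001,0.194],0,1],[[0,0.001,0.194],0,1]]' && python3 -m jog '[[[0,0,-0.06],0,1],[[0,0,-0.2],0,1],[[0,0,-0.3],0,1],[[0,0,-0.325],0,1],[[-0.05,0.025,-0.325],0,1],[[-0.14,0.07,-0.325],0,1],[[-0.24,0.12,-0.325],0,1],[[-0.32,0.158,-0.325],0,1],[[-0.346,0.171,-0.325],0,1],[[-0.346,0.171,-0.325],0,1],[[-0.346,0.171,-0.325],0,1],[[-0.346,0.171,-0.325],0,1]]'
```

```text
time: 19.82
tool_pos: [0.461, -0.0434, 0.2559]
tool_rot: [-3.141, 0.001, -3.141]
contact_force: [0.3, -0.9, 5.3]
opening: 0.0172
grip_force: 15.0
time: 21.32
tool_pos: [0.5985, 0.0245, 0.3858]
tool_rot: [-3.142, 0.0, 3.141]
contact_force: [-0.2, -0.3, 0.2]
opening: 0.0176
grip_force: 15.0
```

```bash
python3 -m jog '[[[-0.001,0,0.06],0,1],[[-0.001,0,0.14],0,1],[[-0.001,0,0.2],0,1],[[-0.001,0,0.25],0,1],[[-0.001,0,0.29],0,1],[[-0.001,0,0.31],0,1],[[-0.001,0,0.323],0,1],[[-0.001,0,0.323],0,1],[[-0.001,0,0.323],0,1]]' && python3 -m jog '[[[0,0,0],0,0.5],[[0,0,0],0,0.5],[[0,0,0],0,0.5],[[0,0,-0.06],0,0.5],[[0,0,-0.19],0,0.5],[[-0.037,-0.424,-0.19],0,0.5],[[-0.037,-0.424,-0.19],0,0.5],[[-0.037,-0.424,-0.19],0,0.5],[[-0.037,-0.424,-0.19],0,0.5],[[-0.037,-0.424,-0.19],0,0.5],[[-0.037,-0.424,-0.19],0,0.5]]'
```

```text
time: 22.45
tool_pos: [0.5997, 0.0251, 0.2569]
tool_rot: [-3.142, 0.001, -3.141]
contact_force: [0.1, -0.2, -0.4]
opening: 0.0174
grip_force: 15.0
time: 23.82
tool_pos: [0.6144, -0.1432, 0.3324]
tool_rot: [3.141, -0.0, -3.14]
contact_force: [-0.1, -1.1, 0.7]
opening: 0.0456
grip_force: 0.0
```

```bash
python3 -m jog '[[[0,0,0.1],0,0.5],[[0,0,0.17],0,0.5],[[0,0,0.192],0,0.5],[[0,0,0.192],0,0.5],[[0,0,0.192],0,1],[[0,0,0.192],0,1],[[0,0,0.192],0,1],[[0,0,0.192],0,1],[[0,0,0.192],0,1],[[0,0,0.192],0,1]]'
```

```text
time: 25.08
tool_pos: [0.6145, -0.1446, 0.256]
tool_rot: [-3.141, 0.001, -3.141]
contact_force: [-1.0, 0.1, 4.1]
opening: 0.0173
grip_force: 15.0
```

```bash
python3 -m jog '[[[0,0,-0.06],0,1],[[0,0,-0.2],0,1],[[0,0,-0.3],0,1],[[0,0,-0.325],0,1],[[0.05,0.033,-0.325],0,1],[[0.15,0.1,-0.325],0,1],[[0.26,0.17,-0.325],0,1],[[0.345,0.227,-0.325],0,1],[[0.384,0.253,-0.325],0,1],[[0.384,0.253,-0.325],0,1],[[0.384,0.253,-0.325],0,1],[[0.384,0.253,-0.325],0,1]]' && python3 -m jog '[[[0,0,0.06],0,1],[[0,0,0.14],0,1],[[0,0,0.2],0,1],[[0,0,0.25],0,1],[[0,0,0.29],0,1],[[0,0,0.31],0,1],[[0,0,0.323],0,1],[[0,0,0.323],0,1],[[0,0,0.323],0,1]]'
```

```text
time: 26.58
tool_pos: [0.4614, -0.0439, 0.385]
tool_rot: [3.141, -0.0, 3.141]
contact_force: [-0.8, 0.3, 0.3]
opening: 0.0175
grip_force: 15.0
time: 27.7
tool_pos: [0.4609, -0.0434, 0.2567]
tool_rot: [-3.141, 0.001, -3.141]
contact_force: [-0.1, -1.1, -0.1]
opening: 0.0173
grip_force: 15.0
```

To grey: +0.1388 m in x and +0.0683 m in y, which is (-0.347, 0.171) in rows.

```bash
python3 -m jog '[[[0,0,0],0,0.5],[[0,0,0],0,0.5],[[0,0,0],0,0.5],[[0,0,-0.06],0,0.5],[[0,0,-0.19],0,0.5],[[-0.347,0.171,-0.19],0,0.5],[[-0.347,0.171,-0.19],0,0.5],[[-0.347,0.171,-0.19],0,0.5],[[-0.347,0.171,-0.19],0,0.5],[[-0.347,0.171,-0.19],0,0.5],[[-0.347,0.171,-0.19],0,0.5]]' && python3 -m jog '[[[0,0,0.1],0,0.5],[[0,0,0.17],0,0.5],[[0,0,0.192],0,0.5],[[0,0,0.192],0,0.5],[[0,0,0.192],0,1],[[0,0,0.192],0,1],[[0,0,0.192],0,1],[[0,0,0.192],0,1],[[0,0,0.192],0,1],[[0,0,0.192],0,1]]'
```

```text
time: 29.08
tool_pos: [0.5988, 0.0245, 0.3325]
tool_rot: [3.142, -0.0, 3.141]
contact_force: [-0.0, -0.2, 0.8]
opening: 0.0462
grip_force: 0.0
time: 30.32
tool_pos: [0.5997, 0.0251, 0.256]
tool_rot: [-3.142, 0.001, -3.141]
contact_force: [1.1, -0.4, 5.1]
opening: 0.0171
grip_force: 15.0
```

```bash
python3 -m jog '[[[0,0,-0.06],0,1],[[0,0,-0.2],0,1],[[0,0,-0.3],0,1],[[0,0,-0.325],0,1],[[-0.005,-0.06,-0.325],0,1],[[-0.015,-0.18,-0.325],0,1],[[-0.027,-0.31,-0.325],0,1],[[-0.034,-0.39,-0.325],0,1],[[-0.037,-0.424,-0.325],0,1],[[-0.037,-0.424,-0.325],0,1],[[-0.037,-0.424,-0.325],0,1],[[-0.037,-0.424,-0.325],0,1]]' && python3 -m jog '[[[0,0,0.06],0,1],[[0,0,0.14],0,1],[[0,0,0.2],0,1],[[0,0,0.25],0,1],[[0,0,0.29],0,1],[[0,0,0.31],0,1],[[0,0,0.323],0,1],[[0,0,0.323],0,1],[[0,0,0.323],0,1]]'
```

```text
time: 31.82
tool_pos: [0.6144, -0.1432, 0.3856]
tool_rot: [3.141, 0.0, -3.14]
contact_force: [-0.2, -0.0, -0.2]
opening: 0.0172
grip_force: 15.0
time: 32.95
tool_pos: [0.6145, -0.1446, 0.2569]
tool_rot: [-3.141, 0.001, -3.141]
contact_force: [0.1, 0.2, 0.9]
opening: 0.0173
grip_force: 15.0
```

Next I'll release, lift, and back the hand off to the left of the scene for a final look.

```bash
python3 -m jog '[[[0,0,0],0,0.5],[[0,0,0],0,0.5],[[0,0,0],0,0.5],[[0,0,-0.06],0,0.5],[[0,0,-0.2],0,0.5],[[0,0,-0.34],0,0.5],[[0.5,0.65,-0.36],0,0.5],[[0.5,0.65,-0.36],0,0.5],[[0.5,0.65,-0.36],0,0.5],[[0.5,0.65,-0.36],0,0.5],[[0.5,0.65,-0.36],0,0.5],[[0.5,0.65,-0.36],0,0.5]]' && python3 - <<'E'
from h import *
im=cams.read_camera("scene");a=cv2.resize(im[60:300,130:420,::-1],None,fx=1.4,fy=1.4)
b=cv2.resize(cams.read_camera("top")[80:300,120:340,::-1],(336,336));cv2.imwrite("pics/f.png",np.hstack([a,b]))
E
```

```text
time: 34.45
tool_pos: [0.4122, 0.1174, 0.4008]
tool_rot: [3.141, 0.0, -3.138]
contact_force: [1.6, -0.1, 0.2]
opening: 0.0463
grip_force: 0.0
```

View pics/f.png

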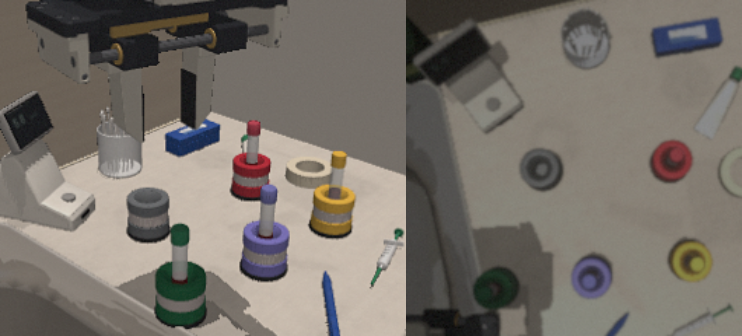

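All four tubes stand in the holder of their own cap colour: red (253,155), yellow (338,185), lavender (267,225), green (180,262). Grey is empty and the pot hasn't moved.

```bash
python3 -c "
from cell import robot;print(robot.hand_in())"
```

```text
the job is handed in; nothing more can be done
None
```

All four tubes are fully down in the holders of their own cap colour, the grey holder is empty, the swab pot was not touched, and the job was handed in at about 35 s; the hand-in returned no verdict.

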